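# Fit a clean filter and hold the bayonet cap locked

## Robot

A 6-joint arm with a two-finger parallel gripper is mounted at the origin on the work surface. World frame = base frame: x ahead of the robot, y to its left, z up, the work surface at z = 0. Lengths are in mm, angles in rad, forces in N, time in s.
With the tool pointing down it reaches from about 300 to 1000 mm from the base axis. Payload 5.1 kg.
Tool frame: the origin (TCP) lies between the finger pads; the fingertips stand 11 mm ahead of it and the grasp point (between the pads) lies 8 mm behind it; z points along the fingers, y is the line along which they close (so a half turn about z gives the same grasp; the last joint's range is limited). The gripper opens to 95 mm and grips with 3 to 60 N. Pads are 20 mm wide; open, the fingers measure 119 mm over their backs; the gripper's body (75 mm by 180 mm) begins 59 mm behind the grasp point.
Start: joints at [1.148, 0.124, 1.65, -0, 1.367, -0.083], TCP at [216.664, 612.814, 225.656] pointing down, gripper open.
Joint ranges: [-2.61, 2.61], [-1.02, 2.33], [0.03, 2.71], [-1.35, 4.49], [0.32, 2.68], [-2.91, 2.91]. Speed limits (rad/s): [2.57, 2.57, 3.14, 3.14, 3.14, 3.14].

## Interface

Orientations are given as a unit quaternion [x, y, z, w].
In Python, from bench import bot gives the robot as it stands.
- The arm moves only by the shell command python3 -m creep 'ROWS' [FORCE]. ROWS is JSON, a list of rows, each a list of 7 numbers: the turn, a rotation vector about the tool's x, y, z in rad, then the shift along the tool's x, y, z in m, then the closure, from 0 (fully open) to 1 (shut). A call has 1 to 20 rows; each row shifts and turns the commanded pose from where the row before left it, along the tool's axes as they then stand; what a row does not reach is not made up. A row lasts 1/8 s, in which the tool goes at most 62.5 mm and 10.7 degrees, less where a joint would pass 70% of its speed; a pose out of reach is approached as far as the arm can. A call is refused whole if a number of a shift passes 0.0625 or a number of a turn 0.188, either way. A call with a gripper value outside its range is refused whole. The fingers move at their own pace and stop on an object; FORCE is the grip in N (left out, the last holds). Time passes only in rows, so rows that do not move let the fingers close. It gives the time, the measured TCP pose, the force, the opening and the grip force at its end, in the units of the state.
- bot.read_state(): the state, without advancing time (a new reading comes with each control period).
- bot.grab_frame(name): name is "scene" or "top" or "wrist"; returns a dict with "frame" (420x560x3 uint8, blue, green, red), "camera_matrix" (3x3 intrinsics, pixels), "cam_to_world" (4x4, takes a point from camera to world coordinates). Camera axes: x right, y down, z forward; pixel columns grow to the right and rows downward; lengths in mm; the calibration is good to about 2 mm. A picture is of the moment at which its call begins. There is no depth.
- bot.finish_job(): hands the job in; it is judged then, once.
The state is a dict: "clock": time; "joint_pos": joint angles; "qvel": joint speeds; "joint_efforts": joint torques, N m; "tcp_pos": TCP position; "ee_rot": TCP orientation; "wrist_force": force on the tool from outside, world axes, zero at the start; "moment": the same for the moment, N m; "finger_gap": finger opening in mm; "grip_force": force on a finger pad.
Only numpy, scipy, OpenCV 4.12 (cv2) and the standard library are available. Lean on these libraries where they do the work, as an engineer would, in place of code of your own. Each camera call takes 0.05 s, during which the arm holds its last target. There are 200 camera calls.

## Task

Slide the filter panel from the plywood rack down into the slot of the vacuum press's filter box until it is fully home. Then put the bayonet cap in the port beside it, push it fully down against the spring, twist it clockwise (seen from above) a quarter turn until it meets its stop, and finish still gripping the cap, holding it pushed down and twisted: the spring would throw it back. Leave everything else as it is.

Things in the scene. Friction and masses are not known exactly. Their poses are not given: they have to be found in the camera images.
- panel_mid (a point): Centre of the loose filter panel: flat upright slab, black frame, white pleated faces, 100 mm wide (x), 12 thick (y), 90 tall (z up), about 0.1 kg. Lower 65 mm is the full-width body; above it a centred tab 60 wide, 25 tall, 12 thick. Starts upright in one of the rack's two slots, lower edge 10 mm above the table. May go into the box either way round.
- panel_tab (a point): Middle of the filter panel's tab, 32.5 mm above the panel's centre: grip it here across its 12 mm thickness (y).
- spare_mid (a point): Centre of a plain aluminium plate without a tab, 70 mm wide (x), 12 thick (y), 55 tall, loose, standing in the rack's other slot, 72 mm from the panel. Not needed: leave it alone.
- rack: Plywood rack, fixed: block 140 mm (x) by 150 (y), 40 high, origin under its centre. Two slots 104 mm long (along x), 15.5 wide, 30 deep, at y = -36 and +36 mm. It may stand on either side of the robot.
- filter_box: Filter box, fixed: white metal block 150 mm (x) by 240 (y), flat top 90 mm above the table, blue band round the foot; origin under its centre. Panel slot in the top at y = +60 mm, bayonet port in the top, in a steel plate, at y = -60 mm.
- slot (a point): Middle of the panel slot's mouth, in the filter box's top. The slot goes straight down, 50 mm deep, 102 mm long along this x, 14 wide along this y, mouth chamfered 1.5 mm. z up. With the panel home on the slot's floor, its centre is 5 mm below this point and its top stands 40 mm above the box.
- port (a point): Middle of the bayonet port's mouth, in the filter box's top: a rectangular keyhole 38 mm along this x by 18 along this y, through a 6 mm steel plate, chamfered 1.5 mm. z up. A sprung seat 14 mm below this point has a cradle that takes the cap's foot. The foot goes in with the cap's x along this x, either way round; turning is blocked until it is pushed down.
- cap_mid (a point): The loose black bayonet cap, 74 mm tall, about 0.15 kg; this point is on its axis, 37 mm above its underside. From below: steel foot 36 mm (x) by 16 (y), 12 high; stem 14 across, 12 long; disc 60 across, 8 thick; upright grip bar 50 long (x), 18 thick (y), 42 high. Height of this point above the port's mouth: 23 mm with the foot on the unpressed seat, 13 mm fully down (disc flat on the box).
- cap_grip (a point): A point in the cap's grip bar, 20 mm above the cap's centre and 25 mm above its disc (the bar's top is 17 mm higher): grip here across the 18 mm thickness (y).
- cap_stand: The cap's stand, fixed: wooden block 90 by 90 mm, 50 high, with a 45 mm square hole 30 deep in its top; origin under its centre. The cap's foot hangs in the hole and its disc lies on the block. It may stand on either side of the robot.
- press (a joint): How far the port's sprung seat is pushed down, m: 0 at rest, 0.010 with the cap's disc flat on the box. The spring pushes up with about 4 N at 0 and 12 N at 0.010.
- turn (a joint): How far the cap's foot has turned the seat's cradle, rad: 0 at rest (in line with the keyhole), growing clockwise seen from above, firm stop at 1.5. A spring turns it back with 0.03 N m at 0 and 0.12 N m at 1.5.
- insole_a: Bystander, loose: a grey insole shell, about 190 by 75 mm, 6 mm thick. Leave it alone.
- insole_b: Bystander, loose: a second grey insole shell, about 190 by 75 mm, 6 mm thick. Leave it alone.
- jar: Bystander, loose: a jar with black lid, 60 mm across, 75 mm tall. Leave it alone.
- tape: Bystander, loose: a roll of paper tape lying flat, 90 mm across, 25 mm high. Leave it alone.
- marker: Bystander, loose: a thick marker pen lying down, about 125 mm long, 16 mm high. Leave it alone.
- driver: Bystander, loose: a screwdriver lying down. Leave it alone.
There are look-alikes about, which are no part of the job. Leave any purple look-alike of the part that bears cap_mid alone.

How it is judged (in metres and radians):
On the way, in this order (a step that is already met when the one before it is completed fails the run):
1. the filter panel is fully home in the slot (z of panel_mid in the frame of slot below -0.002 m and horizontal distance between panel_mid and slot below 0.005 m and angle between the x axis of panel_mid and the x axis of slot, either way round below 0.06 rad and angle between panel_mid's own z axis and vertical below 0.08 rad), for 0.3 s.
2. the cap stands in the port and is pushed down, not yet turned (horizontal distance between cap_mid and port below 0.005 m and angle between cap_mid's own z axis and vertical below 0.1 rad and value of joint press above 0.004 m and value of joint turn below 0.3 rad), for 0.05 s.
At the end, for the whole second after the job is handed in: The panel is home in the slot (within 3 mm of the slot's floor, upright); the gripped cap is on the port's axis within 5 mm, pushed down to within 3 mm of flat on the box, turned clockwise more than 1.3 rad (stop at 1.5), and is still held so by the fingers through the last second (all of step 1 and horizontal distance between cap_mid and port below 0.005 m and angle between cap_mid's own z axis and vertical below 0.1 rad and value of joint press above 0.007 m and value of joint turn above 1.3 rad and z of cap_mid in the frame of port below 0.0165 m and contact force between the fingers and cap above 1 N); the arm keeps its last pose, push and grip.
It fails at once if a bystander is moved by more than 30 mm (distance of any of insole_a, insole_b, jar, tape, marker, driver from where it was at the start of the episode above 0.03 m).
It fails at once if the spare plate is moved by more than 20 mm (distance of spare_mid from where it was at the start of the episode above 0.02 m).
It also fails if it takes over 70 s, if anything falls off the work surface, if the arm or the gripper's body presses on something with over 40 N, if the wrist force passes 120 N, or if a joint passes its speed limit or range.

## Working session

There is one attempt and no reset: what is moved stays moved. The work goes in short steps, Python scripts to look and compute and a shell command to move; the robot and the scene stay as the last step left them, time stands still between calls to the robot, and variables do not carry over. Pictures are saved under pics/ and viewed, at most 10 in all, crops included, and the job is handed in when it is done.

```bash
ls; mkdir -p pics
python3 - <<'E'
from bench import bot
import cv2,numpy as np
for n in ["top","scene"]:
    d=bot.grab_frame(n); cv2.imwrite(f"pics/{n}0.png",d["frame"]); np.savez(f"{n}0.npz",**d)
    print(n,d["camera_matrix"].round(1).tolist(),d["cam_to_world"].round(3).tolist())
print(bot.read_state())
E
```

```text
pics
top [[386.2, 0.0, 279.0], [0.0, 386.2, 208.9], [0.0, 0.0, 1.0]] [[-0.024, -0.995, 0.1, 434.286], [-1.0, 0.024, -0.008, 1.898], [0.006, -0.1, -0.995, 1025.13], [0.0, 0.0, 0.0, 1.0]]
scene [[544.5, 0.0, 267.9], [0.0, 544.5, 208.2], [0.0, 0.0, 1.0]] [[0.787, 0.388, -0.479, 1153.414], [0.617, -0.484, 0.621, -807.618], [0.009, -0.784, -0.62, 914.802], [0.0, 0.0, 0.0, 1.0]]
{'clock': 0.1, 'joint_pos': array([ 1.14841599e+00,  1.24429645e-01,  1.65151991e+00, -4.66426724e-06,
        1.36752321e+00, -8.26203637e-02]), 'qvel': array([ 8.61645505e-04, -1.94123653e-03, -2.23733397e-03, -6.76520801e-04,
        7.30992121e-05,  1.55588745e-05]), 'joint_efforts': array([ 2.94720921e-04, -4.18879044e+01, -3.61098468e+01,  7.77357817e-02,
        4.61540802e-02, -5.14287672e-05]), 'tcp_pos': array([216.42998119, 612.31484562, 224.52695299]), 'ee_rot': array([ 1.69063522e-01,  9.85604709e-01, -9.10818133e-04, -2.32638994e-04]), 'wrist_force': array([0.15784053, 1.02661231, 1.05659491]), 'moment': array([-0.03222963,  0.00600076,  0.08354166]), 'grip_force': 0.0, 'finger_gap': 95.09067140503915}
```

View pics/top0.png

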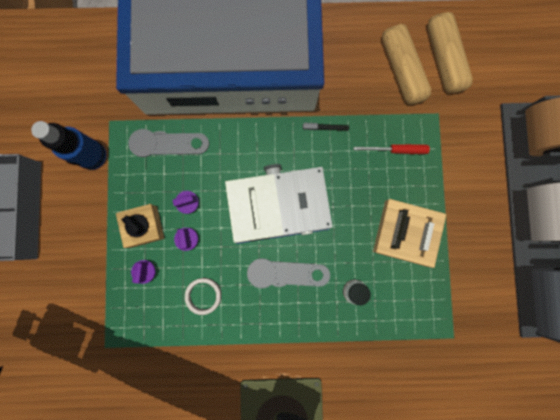

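View pics/scene0.png

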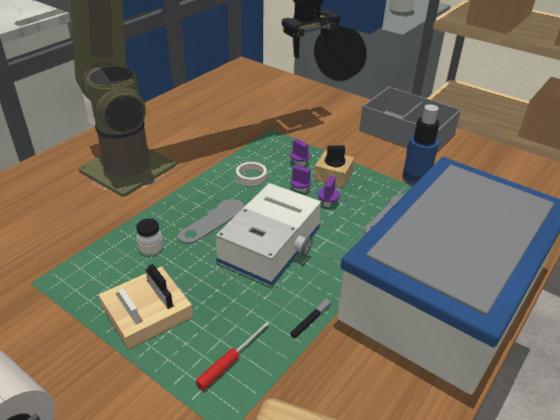

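In the top view, three things could be taken for the cap: the black one in the wooden stand (137,226), and the purple look-alikes at (186,203), (186,240) and (143,272). For the panel, the candidates are the black tab in the rack at (400,230) and the aluminium spare at (428,237). By the description I choose the black cap at (137,226) and the black tab at (400,230). The slot is at (252,208) and the port at (303,201). Next I measure these and check them in one crop.

```bash
cat > h.py <<'E'
import numpy as np,cv2
from bench import bot
from scipy.spatial.transform import Rotation as R
def ray(d,uv,z):
    uv=np.atleast_2d(uv).astype(float)
    r=np.c_[uv,np.ones(len(uv))]@np.linalg.inv(d["camera_matrix"]).T@d["cam_to_world"][:3,:3].T
    o=d["cam_to_world"][:3,3]
    return (o+r*((z-o[2])/r[:,2])[:,None])[:,:2]
def px(d,P):
    T=np.linalg.inv(d["cam_to_world"]);p=np.atleast_2d(P)@T[:3,:3].T+T[:3,3]
    q=p@d["camera_matrix"].T;return q[:,:2]/q[:,2:]
def rect(d,mask,z):
    """min-area rect of mask blob(s) on plane z -> list of (centre, sides, long-axis angle deg, n)"""
    out=[]
    for c in cv2.findContours(mask,cv2.RETR_EXTERNAL,cv2.CHAIN_APPROX_NONE)[0]:
        a=cv2.contourArea(c)
        if a<15: continue
        w=ray(d,c[:,0],z).astype(np.float32);r=cv2.minAreaRect(w)
        b=cv2.boxPoints(r);e=[b[1]-b[0],b[2]-b[1]];l=max(e,key=np.linalg.norm)
        out.append((np.round(r[0],1).tolist(),np.round(sorted(r[1]),1).tolist(),round(float(np.degrees(np.arctan2(l[1],l[0]))%180),1),a,c[:,0].mean(0).round(1).tolist()))
    return out
def grab(n,name):
    d=bot.grab_frame(n);cv2.imwrite(f"pics/{name}.png",d["frame"]);np.savez(name+".npz",**d);return d
E
python3 - <<'E'
from h import *
d=dict(np.load("top0.npz"));f=d["frame"];g=f.max(2)
def roi(x0,y0,x1,y1,m):
    k=np.zeros_like(g);k[y0:y1,x0:x1]=m[y0:y1,x0:x1]*255;return k
print("tab",rect(d,roi(380,200,420,260,g<60),100))
print("cap",rect(d,roi(118,205,160,245,g<60),100))
print("slot",rect(d,roi(240,180,265,235,g<120),90))
print("port",rect(d,roi(290,185,315,215,g<120),90))
wood=(f[:,:,2].astype(int)-f[:,:,0]>60)
print("rack",rect(d,roi(365,190,450,275,wood),40)); print("stand",rect(d,roi(112,200,165,250,wood),50))
box=(f.min(2)>120)
print("box",rect(d,roi(215,160,340,250,box),90))
c=[f[185:281,365:461],f[160:256,230:326],f[185:281,105:201]]
cv2.imwrite("pics/crop0.png",cv2.resize(np.hstack(c),(792,264),interpolation=cv2.INTER_CUBIC))
E
```

```text
tab [([471.4, -296.7], [23.0, 93.9], 164.1, 182.5, [401.0, 228.7])]
cap [([495.6, 338.7], [50.7, 56.5], 95.8, 369.5, [135.4, 224.7])]
slot []
port [([548.2, -63.5], [15.7, 35.1], 7.7, 74.0, [302.4, 200.1])]
rack [([479.9, -347.0], [185.8, 196.8], 176.1, 3325.0, [424.9, 229.2])]
stand [([498.4, 352.0], [91.1, 92.3], 103.3, 1242.5, [137.3, 225.7])]
box [([544.6, -3.5], [173.2, 244.9], 96.7, 6190.0, [277.7, 203.8])]
```

View pics/crop0.png

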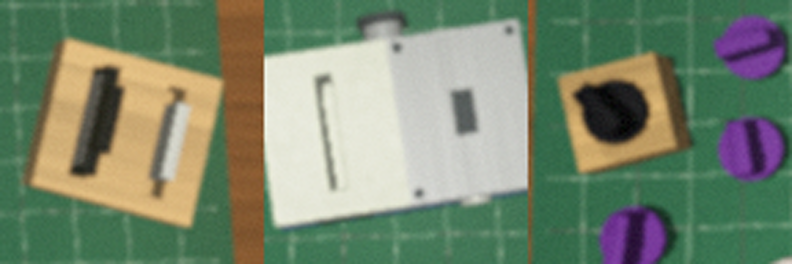

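The crop confirms the choice: the black tab in the rack with the spare beside it, the slot and port in the box, and the black cap in its stand with the purple ones apart from it. I move above the rack to measure the panel from near.

```bash
python3 -m creep '[[0,0,0,-0.0298,-0.043,-0.002,0.4],[0,0,0,-0.0298,-0.043,-0.002,0.4],[0,0,0,-0.0298,-0.043,-0.002,0.4],[0,0,0,-0.0298,-0.043,-0.002,0.4],[0,0,0,-0.0298,-0.043,-0.002,0.4],[0,0,0,-0.0298,-0.043,-0.002,0.4],[0,0,0,-0.0298,-0.043,-0.002,0.4],[0,0,0,-0.0298,-0.043,-0.002,0.4],[0,0,0,-0.0298,-0.043,-0.002,0.4],[0,0,0,-0.0298,-0.043,-0.002,0.4],[0,0,0,-0.0298,-0.043,-0.002,0.4],[0,0,0,-0.0298,-0.043,-0.002,0.4],[0,0,0,-0.0298,-0.043,-0.002,0.4],[0,0,0,-0.0298,-0.043,-0.002,0.4],[0,0,0,-0.0298,-0.043,-0.002,0.4],[0,0,0,-0.0298,-0.043,-0.002,0.4],[0,0,0,-0.0298,-0.043,-0.002,0.4],[0,0,0,-0.0298,-0.043,-0.002,0.4],[0,0,0,0,0,0,0.4]]' 30
cat > st.py <<'E'
from h import *
import sys
s=bot.read_state();Q=R.from_quat(s["ee_rot"]).as_matrix()
def go(t,yaw):
    "tool-frame shift (mm) to tcp t in current axes, and after turning; z-turn (rad) to make tool y point to yaw deg"
    now=np.degrees(np.arctan2(Q[1,1],Q[0,1]));dy=(yaw-now+90)%180-90
    des=R.from_euler('z',dy,degrees=True).as_matrix()@np.array([[ -1,0,0],[0,1,0],[0,0,-1]])
    y=np.radians(now+dy);Yd=np.array([np.cos(y),np.sin(y),0]);Zd=np.array([0,0,-1.]);D=np.c_[np.cross(Yd,Zd),Yd,Zd]
    rv=R.from_matrix(Q.T@D).as_rotvec()
    d=np.array(t)-s["tcp_pos"]
    print("turn",rv.round(4),"yaw_now",now.round(2),"| shift after turn",(D.T@d).round(1),"before",(Q.T@d).round(1))
print("t",round(s["clock"],2),"tcp",s["tcp_pos"].round(1),"F",s["wrist_force"].round(1),"gap",round(s["finger_gap"],1),"grip",round(s["grip_force"],1))
E
python3 - <<'E'
from st import *
d=grab("wrist","w1");print(d["cam_to_world"].round(2).tolist(),s["joint_pos"].round(2))
E
```

```text
clock: 2.48
tcp_pos: [464.3, -298.2, 260.5]
ee_rot: [0.171, 0.985, 0.0, -0.001]
wrist_force: [0.2, 1.0, -0.3]
finger_gap: 56.9
grip_force: 0.0
t 2.48 tcp [ 464.3 -298.2  260.5] F [ 0.2  1.  -0.3] gap 56.9 grip 0.0
[[0.34, 0.91, 0.24, 395.96], [0.94, -0.32, -0.09, -273.45], [0.0, 0.26, -0.97, 420.54], [0.0, 0.0, 0.0, 1.0]] [-0.67 -0.11  1.83 -0.    1.43 -1.9 ]
```

View pics/w1.png

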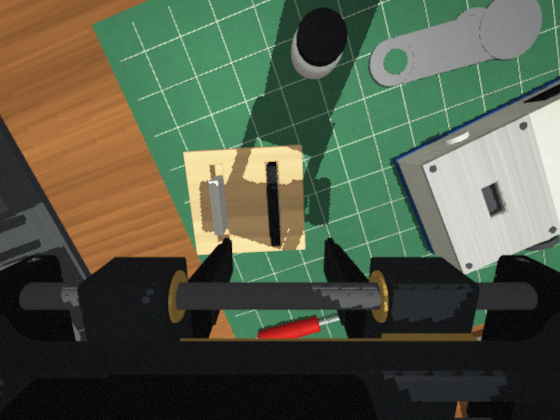

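The wrist view shows the panel's black edge at (272,205) in the rack, the spare at (217,207), and the port at (493,200). I measure the panel edges row by row, and the port here too.

Run:
```python
from st import *
d=dict(np.load("w1.npz"));f=d["frame"];g=f.max(2)
m=np.zeros_like(g);m[150:260,255:295]=(g[150:260,255:295]<65)
for r in range(156,252,6):
    c=np.where(m[r])[0]
    if len(c): print(r,c.min(),c.max(),ray(d,[c.min()-.5,r],100).round(1),ray(d,[c.max()+.5,r],75).round(1), g[r,c.min()-2:c.max()+3])
p=np.zeros_like(g);p[175:225,475:515]=(g[175:225,475:515]<110)*255
print("port",rect(d,p,90))
w=np.zeros_like(g);w[140:262,175:312]=((f[:,:,2].astype(int)-f[:,:,0]>35))[140:262,175:312]*255
w=cv2.morphologyEx(w,cv2.MORPH_CLOSE,np.ones((15,15)));w=cv2.morphologyEx(w,cv2.MORPH_OPEN,np.ones((9,9)));print("rack",rect(d,w,40))
```

```text
t 2.52 tcp [ 464.1 -296.5  260.6] F [-0.2  1.7 -0.5] gap 56.9 grip 0.0
162 269 275 [[ 419.2 -292.5]] [[ 423.8 -286.3]] [200 108  44  30  14  18  15  20  11 174 203]
168 267 275 [[ 424.6 -296.7]] [[ 430.3 -288.6]] [210 101  45  47  47  46  48  50  47  48  44  66 174]
174 267 275 [[ 430.7 -299. ]] [[ 436.9 -291. ]] [209 122  53  42  45  49  48  50  48  46  50  70 167]
180 268 276 [[ 437.2 -300.2]] [[ 444.  -292.3]] [168  66  44  43  45  47  43  44  50  49  55 128 175]
186 267 277 [[ 443.1 -303.6]] [[ 451.1 -293.6]] [140  97  23  24  20  23  17  28  25  27  29  20  54 115 137]
192 267 277 [[ 449.4 -305.9]] [[ 458. -296.]] [144  93  28  19  21  15  13  21  20  14  13  18  51  97 123]
198 267 277 [[ 455.7 -308.2]] [[ 464.8 -298.5]] [128 112  64  23  20  18  24  16  15  19  16  23  31  81 123]
204 268 278 [[ 462.6 -309.5]] [[ 472.2 -299.9]] [123  78  20  21  14  16  15  20  19  18  16  18  49 116 135]
210 268 278 [[ 469.1 -311.9]] [[ 479.3 -302.4]] [133 100  42  16  18  19  17  19  19  22  15  14  44  91 122]
216 269 278 [[ 476.  -313.3]] [[ 486.4 -304.9]] [135  79  16  14  18  15  19  22  17  18  17  24  74 122]
222 269 279 [[ 482.7 -315.7]] [[ 494.  -306.3]] [145 104  39  12  22  17  15  16  20  20  18  17  50 119 143]
228 270 279 [[ 489.8 -317.1]] [[ 501.3 -308.9]] [126  65  14  13  18  19  20  13  20  12  21  51 108 136]
234 270 279 [[ 496.6 -319.6]] [[ 508.6 -311.5]] [139  91  21  17  10  14  22  16  15  17  16  28  91 124]
240 271 279 [[ 503.9 -321. ]] [[ 516.1 -314.2]] [154 118  47  11  15  16  17  15  20  19  16  90 140]
port [([546.4, -64.6], [16.9, 36.4], 7.2, 408.5, [493.0, 198.8])]
rack [([463.7, -357.5], [152.0, 181.1], 73.3, 12549.5, [238.7, 203.4])]
```

Run:
```python
from st import *
d=dict(np.load("w1.npz"));g=d["frame"].max(2).astype(float)
L,Rr=[],[]
for r in range(188,232):
    row=g[r];c=273
    a=c
    while row[a]<75:a-=1
    b=c
    while row[b]<75:b+=1
    L.append([a+(row[a]-75)/(row[a]-row[a+1]),r]);Rr.append([b-(row[b]-75)/(row[b]-row[b-1]),r])
for z in (100,):
    l=ray(d,L,z);q=ray(d,Rr,z)
    pl=np.polyfit(l[:,0],l[:,1],1);pq=np.polyfit(q[:,0],q[:,1],1)
    print(np.degrees(np.arctan([pl[0],pq[0]])),"y at 470",np.polyval(pl,470),np.polyval(pq,470))
col=g[150:262,266:282].min(1).astype(int);print(list(zip(range(150,262),col)))
for r in (160,183,184,233,234,236,245,246):print(r,ray(d,[273,r],75).round(1),ray(d,[273,r],100).round(1))
```

```text
t 2.52 tcp [ 464.1 -296.5  260.6] F [-0.2  1.7 -0.5] gap 56.9 grip 0.0
[-16.27952052 -16.66710411] y at 470 -312.15778741774 -299.2027103449272
[(150, np.int64(249)), (151, np.int64(247)), (152, np.int64(246)), (153, np.int64(244)), (154, np.int64(243)), (155, np.int64(242)), (156, np.int64(242)), (157, np.int64(242)), (158, np.int64(243)), (159, np.int64(244)), (160, np.int64(233)), (161, np.int64(159)), (162, np.int64(11)), (163, np.int64(13)), (164, np.int64(11)), (165, np.int64(13)), (166, np.int64(28)), (167, np.int64(43)), (168, np.int64(44)), (169, np.int64(41)), (170, np.int64(42)), (171, np.int64(38)), (172, np.int64(41)), (173, np.int64(45)), (174, np.int64(42)), (175, np.int64(41)), (176, np.int64(40)), (177, np.int64(44)), (178, np.int64(43)), (179, np.int64(42)), (180, np.int64(43)), (181, np.int64(39)), (182, np.int64(31)), (183, np.int64(22)), (184, np.int64(12)), (185, np.int64(15)), (186, np.int64(17)), (187, np.int64(20)), (188, np.int64(15)), (189, np.int64(13)), (190, np.int64(18)), (191, np.int64(14)), (192, np.int64(13)), (193, np.int64(16)), (194, np.int64(11))
[... 1040 characters left out ...]
4(12)), (245, np.int64(28)), (246, np.int64(100)), (247, np.int64(153)), (248, np.int64(153)), (249, np.int64(214)), (250, np.int64(226)), (251, np.int64(134)), (252, np.int64(126)), (253, np.int64(127)), (254, np.int64(127)), (255, np.int64(130)), (256, np.int64(131)), (257, np.int64(127)), (258, np.int64(130)), (259, np.int64(126)), (260, np.int64(131)), (261, np.int64(130))]
160 [[ 420.7 -288.3]] [[ 418.9 -287.2]]
183 [[ 446.  -297.4]] [[ 442.3 -295.7]]
184 [[ 447.1 -297.8]] [[ 443.4 -296.1]]
233 [[ 504.7 -318.7]] [[ 496.8 -315.4]]
234 [[ 505.9 -319.1]] [[ 497.9 -315.8]]
236 [[ 508.4 -320. ]] [[ 500.2 -316.6]]
245 [[ 519.6 -324.1]] [[ 510.6 -320.4]]
246 [[ 520.8 -324.5]] [[ 511.8 -320.8]]
```

The panel tab is at about (473.5,-306.7), with its x axis at -16.5°.

Run:
```python
from st import *
go([473.5,-306.7,79.5],73.5)
```

```text
t 2.52 tcp [ 464.1 -296.5  260.6] F [-0.2  1.7 -0.5] gap 56.9 grip 0.0
turn [ 0.001  -0.0022 -0.0539] yaw_now 70.41 | shift after turn [-11.9  -7.1 181.1] before [-12.7  -6.6 181. ]
```

```bash
python3 -m creep '[[0,0,-0.054,0,0,0,0.4],[0,0,0,-0.012,-0.007,0,0.4],[0,0,0,0,0,0.04,0.4],[0,0,0,0,0,0,0.4]]'
python3 - <<'E'
from st import *
go([473.5,-306.7,79.5],73.5)
E
```

```text
clock: 3.02
tcp_pos: [472.6, -304.1, 218.1]
ee_rot: [0.142, 0.99, 0.002, -0.003]
wrist_force: [0.2, 0.5, 0.1]
finger_gap: 56.9
grip_force: 0.0
t 3.02 tcp [ 472.6 -304.1  218.1] F [0.2 0.5 0.1] gap 56.9 grip 0.0
turn [ 0.0027 -0.0065  0.0023] yaw_now 73.63 | shift after turn [ -1.6  -2.3 138.6] before [ -2.5  -2.7 138.6]
```

```bash
python3 -m creep '[[0,0,0,-0.001,-0.0015,0.045,0.4],[0,0,0,0,0,0.045,0.4],[0,0,0,0,0,0.03,0.6],[0,0,0,0,0,0.019,0.7],[0,0,0,0,0,0,0.7],[0,0,0,0,0,0,0.7]]'
python3 - <<'E'
from st import *
go([473.5,-306.7,79.5],73.5)
d=grab("wrist","w2")
E
```

```text
clock: 3.78
tcp_pos: [475.6, -308.3, 84.6]
ee_rot: [0.142, 0.99, -0.001, 0.001]
wrist_force: [-0.6, 0.9, 0.6]
finger_gap: 29.4
grip_force: 0.0
t 3.77 tcp [ 475.6 -308.3   84.6] F [-0.6  0.9  0.6] gap 29.4 grip 0.0
turn [-0.0011  0.0027  0.0023] yaw_now 73.63 | shift after turn [2.5 0.9 5.1] before [2.5 0.9 5.1]
```

View pics/w2.png

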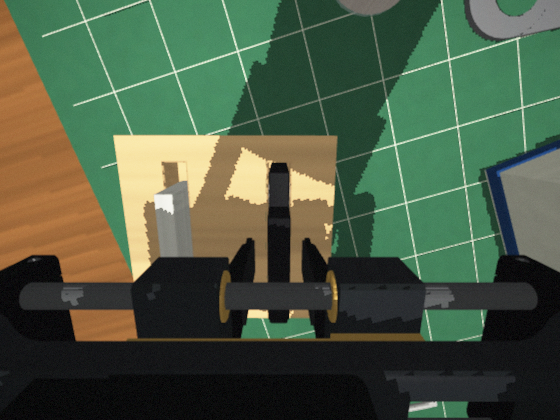

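The wrist view shows the tab (column 280) centred between the fingers (248 and 312). I lower a little and close.

```bash
python3 -m creep '[[0,0,0,0.001,0,0.004,0.7],[0,0,0,0,0,0,0.9],[0,0,0,0,0,0,1],[0,0,0,0,0,0,1],[0,0,0,0,0,0,1],[0,0,0,0,0,0,1]]' 30; python3 -m creep '[[0,0,0,0,0,-0.02,1],[0,0,0,0,0,-0.05,1],[0,0,0,0,0,-0.05,1],[0,0,0,0,0,-0.03,1],[0,0,0,0,0,0,1],[0,0,0,0,0,0,1]]'
python3 - <<'E'
from st import *
d=grab("wrist","w3")
f=d["frame"].max(2); cv2.imwrite("pics/w3.png",d["frame"])
go([533.6,55.6,235],97.2)
E
```

```text
clock: 4.58
tcp_pos: [473.6, -307.3, 78.8]
ee_rot: [0.142, 0.99, -0.0, 0.0]
wrist_force: [-0.2, -1.0, 1.0]
finger_gap: 12.0
grip_force: 30.0
clock: 5.32
tcp_pos: [472.9, -306.7, 227.3]
ee_rot: [0.142, 0.99, 0.001, -0.001]
wrist_force: [0.1, 0.3, -1.6]
finger_gap: 12.0
grip_force: 30.0
t 5.33 tcp [ 472.9 -306.7  227.3] F [ 0.1  0.3 -1.6] gap 12.0 grip 30.0
turn [ 0.0012 -0.0018 -0.4115] yaw_now 73.62 | shift after turn [-105.7  351.9   -7.7] before [ 43.9 364.8  -7.3]
```

View pics/w3.png

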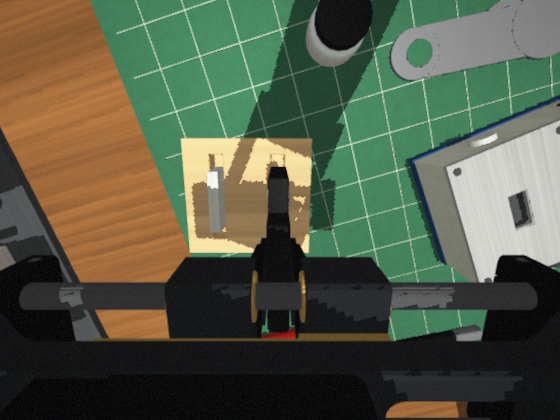

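The panel is gripped and lifted clear, with the shoulder end at about (279,166). I go part-way, turn, and measure the slot from near.

```bash
python3 -m creep '[[0,0,-0.137,0,0,0,1],[0,0,-0.137,0,0,0,1],[0,0,-0.137,0,0,0,1],[0,0,0,-0.0177,0.04,0,1],[0,0,0,-0.0177,0.04,0,1],[0,0,0,-0.0177,0.04,0,1],[0,0,0,-0.0177,0.04,0,1],[0,0,0,-0.0177,0.04,0,1],[0,0,0,-0.0177,0.04,0,1],[0,0,0,0,0,0,1],[0,0,0,0,0,0,1],[0,0,0,0,0,0,1]]'
python3 - <<'E'
from st import *
d=grab("wrist","w4");print(px(d,[[533.6,55.6,90],[548,-63.5,90]]).round(0))
go([533.6,55.6,235],97.2)
E
```

```text
clock: 6.88
tcp_pos: [548.4, -56.8, 227.8]
ee_rot: [-0.062, 0.998, 0.0, -0.001]
wrist_force: [0.7, -0.9, -1.2]
finger_gap: 12.1
grip_force: 30.0
t 6.88 tcp [548.4 -56.8 227.8] F [ 0.7 -0.9 -1.2] gap 12.1 grip 30.0
[[386. 206.]
 [271. 206.]]
turn [ 0.0002 -0.0014 -0.0018] yaw_now 97.1 | shift after turn [  0.6 113.3  -7.2] before [  0.8 113.3  -7.2]
```

View pics/w4.png

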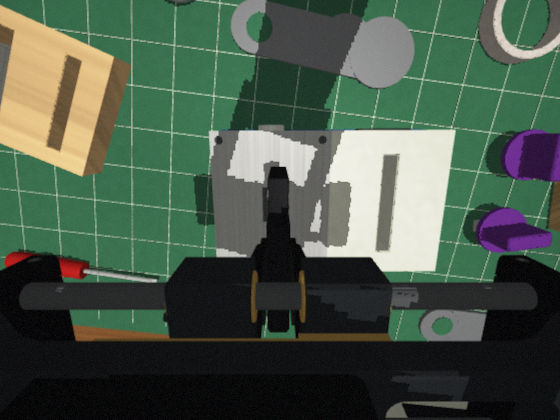

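The slot is clearly visible, from (390,155) to (383,250), and the panel end is at (279,167). I measure both.

Run:
```python
from st import *
d=dict(np.load("w4.npz"));f=d["frame"];g=f.max(2)
m=np.zeros_like(g);m[140:262,368:405]=(g[140:262,368:405]<185)*255
print("slot",rect(d,m,90))
m=np.zeros_like(g);m[140:262,368:405]=(g[140:262,368:405]<150)*255
print("slot",rect(d,m,90))
print("g row200",g[200,372:400],"col387",g[148:160,390],g[244:258,383])
# panel near end, in tool frame
zs=s["tcp_pos"][2]-79+75
for dz in(0,25):
  for r in (165,167,169,182,184):
    w=ray(d,[279,r],zs+dz)[0];v=Q.T@(np.r_[w,zs+dz]-s["tcp_pos"]);print(dz,r,v.round(1),g[r,272:288])
print(g[158:190,279])
for n in range(3): pass
```

```text
t 6.92 tcp [548.5 -56.8 228.1] F [-0.2 -0.3 -1.6] gap 11.9 grip 30.0
slot [([594.2, 52.0], [4.7, 7.0], 97.1, 16.5, [370.4, 259.4]), ([532.1, 55.4], [15.8, 103.5], 7.4, 1303.0, [386.5, 201.6])]
slot [([531.6, 55.0], [15.0, 102.4], 7.1, 1133.5, [386.5, 200.4])]
g row200 [237 237 237 237 237 237 234 206 140 113 111 111 111 109 110 108 109 108
 109 111 110 171 185 218 234 235 236 236] col387 [235 236 236 238 237 227 184 138 109 105 106 105] [111 110 115 114 116 113 158 207 226 234 233 234 236 235]
0 165 [56.5  1.   4.1] [ 98  96  96  95  94  95  94 175 217 219 216 215 212 211 210 212]
0 167 [55.4  1.   4.1] [ 10  12   7  12  14  14  10   8  12  11  15  13  12  61 176 214]
0 169 [54.3  1.   4.1] [ 15  14  11  16  13  15   9  19  13  12  10  13  13  15 143 205]
0 182 [47.1  1.   4. ] [37 40 37 40 41 41 41 40 43 36 40 42 43 37 38 35]
0 184 [45.9  1.   4. ] [37 37 38 37 37 39 39 41 41 41 39 40 44 42 41 39]
25 165 [ 59.    0.9 -20.9] [ 98  96  96  95  94  95  94 175 217 219 216 215 212 211 210 212]
25 167 [ 58.1   0.9 -20.9] [ 10  12   7  12  14  14  10   8  12  11  15  13  12  61 176 214]
25 169 [ 57.2   0.9 -20.9] [ 15  14  11  16  13  15   9  19  13  12  10  13  13  15 143 205]
25 182 [ 51.    0.9 -21. ] [37 40 37 40 41 41 41 40 43 36 40 42 43 37 38 35]
25 184 [ 50.1   0.9 -21. ] [37 37 38 37 37 39 39 41 41 41 39 40 44 42 41 39]
[211 209 209 198 172 171 177 175 137   8  15  19  17  13  13  14  15  15
  11  16  22  37  41  40  40  42  41  36  41  36  41  38]
```

Run:
```python
from st import *
d=dict(np.load("w4.npz"));g=d["frame"].max(2)
zs=s["tcp_pos"][2]-4
for r,z in((180,zs),(184,zs)):
    c=np.where(g[r,262:298]<70)[0]+262;e=[Q.T@(np.r_[ray(d,[k,r],z)[0],z]-s["tcp_pos"]) for k in (c.min()-.5,c.max()+.5)];print(r,c.min(),c.max(),[v.round(1) for v in e])
print("slot in tool",Q.T@(np.array([531.9,55.2,90])-s["tcp_pos"]),"port",Q.T@(np.array([546.5,-64,90])-s["tcp_pos"]))
```

```text
t 6.92 tcp [548.5 -56.8 228.1] F [-0.2 -0.3 -1.6] gap 11.9 grip 30.0
180 267 288 [array([48.2, -6. ,  4. ]), array([48.2,  6.3,  4. ])]
184 267 288 [array([45.9, -6. ,  4. ]), array([45.9,  6.4,  4. ])]
slot in tool [  2.56198605 113.21750392 138.12567087] port [  2.77404709  -6.873107   138.1115605 ]
```

```bash
python3 -m creep '[[0,0,0,0.003,0.04,0,1],[0,0,0,0,0.04,0,1],[0,0,0,0,0.033,0,1],[0,0,0,0,0,0,1],[0,0,0,0,0,0.03,1],[0,0,0,0,0,0.025,1],[0,0,0,0,0,0.003,1],[0,0,0,0,0,0,1],[0,0,0,0,0,0,1],[0,0,0,0,0,0,1]]'
python3 - <<'E'
from st import *
go([531.9,55.2,109],97.2)
d=grab("wrist","w5")
E
```

```text
clock: 8.18
tcp_pos: [532.6, 55.7, 171.9]
ee_rot: [-0.062, 0.998, -0.0, 0.001]
wrist_force: [-0.1, -1.0, -1.9]
finger_gap: 11.6
grip_force: 30.0
t 8.18 tcp [532.6  55.7 171.9] F [-0.1 -1.  -1.9] gap 11.6 grip 30.0
turn [-0.0003  0.002  -0.0006] yaw_now 97.17 | shift after turn [ 0.7 -0.5 62.9] before [ 0.8 -0.4 62.9]
```

View pics/w5.png

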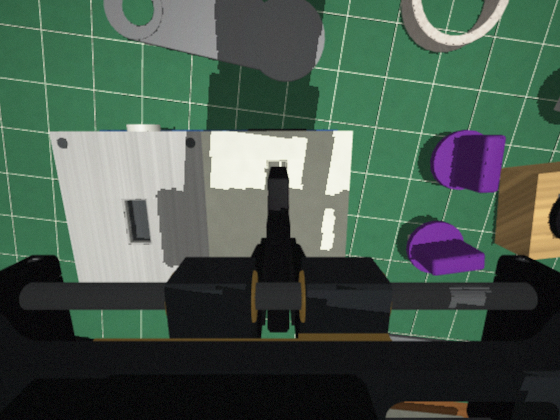

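The slot's near end (277,164) lines up with the panel's end (278,172). I descend gently.

```bash
python3 -m creep '[[0,0,0,0,0,0.006,1],[0,0,0,0,0,0.006,1],[0,0,0,0,0,0.004,1],[0,0,0,0,0,0.004,1],[0,0,0,0,0,0.004,1],[0,0,0,0,0,0,1]]';python3 -m creep '[[0,0,0,0,0,0.005,1],[0,0,0,0,0,0.005,1],[0,0,0,0,0,0,1]]'
```

```text
clock: 8.98
tcp_pos: [531.5, 55.7, 146.0]
ee_rot: [-0.063, 0.998, -0.0, -0.0]
wrist_force: [0.8, -1.3, -2.3]
finger_gap: 12.1
grip_force: 30.0
clock: 9.35
tcp_pos: [531.6, 55.7, 135.9]
ee_rot: [-0.063, 0.998, -0.0, -0.0]
wrist_force: [-0.1, -1.9, -2.6]
finger_gap: 11.6
grip_force: 30.0
```

```bash
python3 -m creep '[[0,0,0,0,0,0.008,1],[0,0,0,0,0,0.008,1],[0,0,0,0,0,0.007,1],[0,0,0,0,0,0.002,1],[0,0,0,0,0,0.001,1],[0,0,0,0,0,0,1],[0,0,0,0,0,0,1]]'
```

```text
clock: 10.22
tcp_pos: [531.6, 55.7, 110.4]
ee_rot: [-0.063, 0.998, -0.0, -0.0]
wrist_force: [-1.1, -3.7, -1.8]
finger_gap: 11.9
grip_force: 30.0
```

```bash
python3 -m creep '[[0,0,0,0,0,0.001,1],[0,0,0,0,0,0.001,1],[0,0,0,0,0,0,1]]';python3 -m creep '[[0,0,0,0,0,0.001,1],[0,0,0,0,0,0,1]]'
```

```text
clock: 10.6
tcp_pos: [532.2, 55.8, 109.1]
ee_rot: [-0.063, 0.998, -0.0, 0.0]
wrist_force: [-0.3, -3.9, 1.2]
finger_gap: 11.7
grip_force: 30.0
clock: 10.85
tcp_pos: [532.4, 55.8, 108.9]
ee_rot: [-0.063, 0.998, -0.0, 0.0]
wrist_force: [-1.1, -4.0, 5.6]
finger_gap: 11.9
grip_force: 30.0
```

The panel sits on the floor: z stopped at 109 and the force is rising. I release it, rise and go above the cap stand.

```bash
python3 -m creep '[[0,0,0,0,0,-0.002,0.8],[0,0,0,0,0,0,0.6],[0,0,0,0,0,0,0.4],[0,0,0,0,0,0,0.4],[0,0,0,0,0,-0.03,0.4],[0,0,0,0,0,-0.06,0.4],[0,0,0,0,0,-0.06,0.4],[0,0,0,0,0,0,0.4]]'
python3 - <<'E'
from st import *
d=grab("wrist","w6")
go([497,345,258],97.2)
E
```

```text
clock: 11.85
tcp_pos: [534.9, 56.0, 266.7]
ee_rot: [-0.063, 0.998, -0.0, 0.006]
wrist_force: [-0.2, 0.4, -0.5]
finger_gap: 57.0
grip_force: 0.0
t 11.85 tcp [534.9  56.  266.7] F [-0.2  0.4 -0.5] gap 57.0 grip 0.0
turn [-0.0012  0.0121 -0.0004] yaw_now 97.17 | shift after turn [  1.4 291.5   8.7] before [  1.6 291.5   8.4]
```

View pics/w6.png

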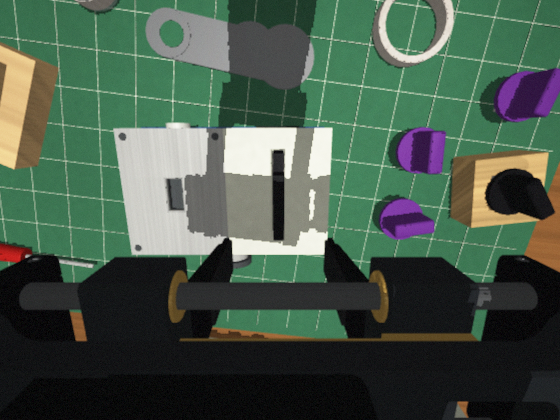

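The panel sits in the slot at (278,195), the port is at (176,193) and the black cap at (520,192). I measure the port and move over the cap.

```bash
python3 - <<'E'
from st import *
d=dict(np.load("w6.npz"));g=d["frame"].max(2)
for th in(100,120):
    m=np.zeros_like(g);m[170:218,160:184]=(g[170:218,160:184]<th)*255;print("port",rect(d,m,90))
E
python3 -m creep '[[0,0.012,0,0,0.049,0,0.4],[0,0,0,0,0.049,0,0.4],[0,0,0,0,0.049,0,0.4],[0,0,0,0,0.049,0,0.4],[0,0,0,0,0.049,0,0.4],[0,0,0,0,0.045,0,0.4],[0,0,0,0,0,0,0.4],[0,0,0,0,0,0,0.4]]'
python3 - <<'E'
from st import *
d=grab("wrist","w7")
go([497,345,258],97.2)
E
```

```text
t 11.9 tcp [533.3  56.  263. ] F [-0.6  0.3 -0.8] gap 56.9 grip 0.0
port [([546.9, -63.3], [16.9, 35.7], 7.2, 378.5, [174.7, 194.3])]
port [([546.5, -63.6], [18.3, 37.0], 9.0, 411.5, [174.8, 194.1])]
clock: 12.9
tcp_pos: [495.0, 342.9, 257.8]
ee_rot: [-0.063, 0.998, -0.001, -0.007]
wrist_force: [0.5, 0.2, -0.8]
finger_gap: 57.1
grip_force: 0.0
t 12.9 tcp [495.  342.9 257.8] F [ 0.5  0.2 -0.8] gap 57.1 grip 0.0
turn [-0.0015 -0.0147 -0.0002] yaw_now 97.19 | shift after turn [-2.2  1.8 -0.2] before [-2.2  1.8 -0.3]
```

View pics/w7.png

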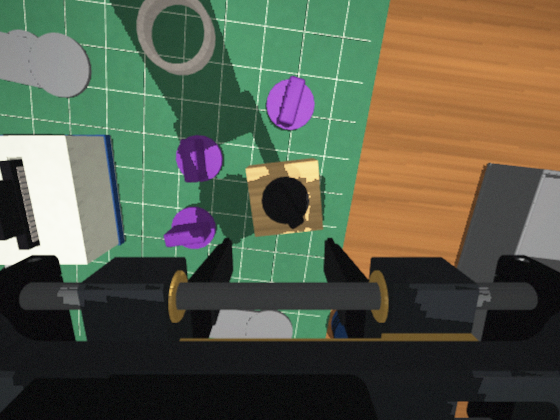

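The black cap is at (285,200), its bar reaching (297,228); the purple ones are at (290,103), (198,158) and (190,228). I stretch the blacks to find the bar direction.

Run:
```python
from st import *
d=dict(np.load("w7.npz"));f=d["frame"][150:250,235:335].astype(float)
o=np.clip(f*5,0,255).astype(np.uint8)
cv2.imwrite("pics/w7c.png",cv2.resize(o,(600,600),interpolation=cv2.INTER_CUBIC))
print(d["cam_to_world"].round(2).tolist())
```

```text
t 12.95 tcp [495.4 342.5 258.3] F [ 0.   0.8 -0.9] gap 57.1 grip 0.0
[[-0.13, 0.96, 0.24, 425.06], [0.99, 0.12, 0.03, 334.7], [-0.0, 0.25, -0.97, 418.7], [0.0, 0.0, 0.0, 1.0]]
```

View pics/w7c.png

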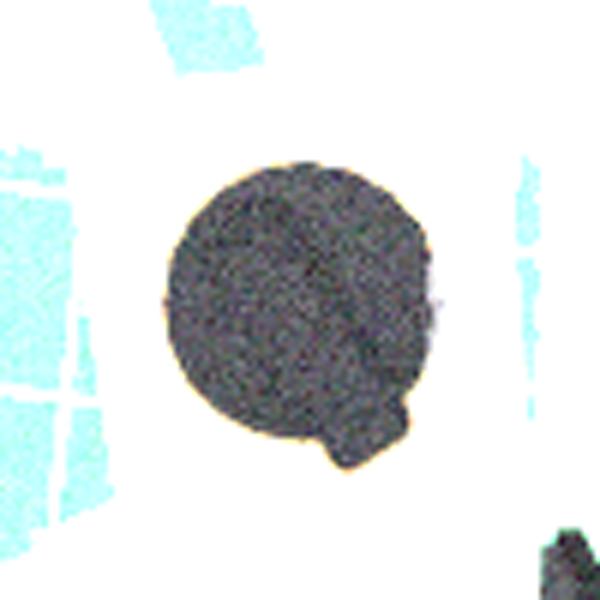

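Run:
```python
from st import *
d=dict(np.load("w7.npz"))
P=lambda c,z:ray(d,np.array(c)/6+[234.6,149.6],z)
c=P([[347,470],[408,428]],100);e=c[1]-c[0];print(c.round(1),np.linalg.norm(e),"normal yaw",np.degrees(np.arctan2(e[1],e[0])))
k=P([[270,205],[400,385]],75);v=k[1]-k[0];a=np.degrees(np.arctan2(v[1],v[0]));print("side yaw",a)
g=d["frame"].max(2);m=np.zeros_like(g);m[150:250,235:335]=(g[150:250,235:335]<45)*255
cn=max(cv2.findContours(m,0,1)[0],key=cv2.contourArea)[:,0]
w=ray(d,cn,57.).astype(np.float32);C=np.array([500,345.])
from scipy.optimize import least_squares
r=least_squares(lambda p:np.hypot(w[:,0]-p[0],w[:,1]-p[1])-p[2],[500,345,30],loss="cauchy",f_scale=.7).x;print("disc",r.round(1))
for A in (a,np.degrees(np.arctan2(-e[0],e[1]))):
    mid=c.mean(0);u=np.array([np.cos(np.radians(A)),np.sin(np.radians(A))]);u*=np.sign(u@(mid-r[:2]));print(A,"bar-centre",(mid-25*u).round(1),"from disc",np.degrees(np.arctan2(*(mid-r[:2])[::-1])))
go([*r[:2],79],0)
```

```text
t 12.95 tcp [495.4 342.5 258.3] F [ 0.   0.8 -0.9] gap 57.1 grip 0.0
[[520.2 362.8]
 [510.6 373. ]] 14.027619829107822 normal yaw 133.19700159652373
side yaw 42.9388469336713
disc [498.2 352.2  28.6]
42.9388469336713 bar-centre [497.1 350.8] from disc 42.38120465021032
43.19700159652372 bar-centre [497.1 350.8] from disc 42.38120465021032
turn [ 0.0091 -0.0123 -1.4463] yaw_now 97.13 | shift after turn [ -9.6  -2.8 179.3] before [ -6.5   9.4 179.2]
```

```bash
python3 -m creep '[[0,-0.013,0,0,0,0,0.4],[0,0,-0.157,0,0,0,0.4],[0,0,-0.157,0,0,0,0.4],[0,0,-0.157,0,0,0,0.4],[0,0,-0.155,0,0,0,0.4],[0,0,0,0,0,0.04,0.4],[0,0,0,0,0,0.04,0.4],[0,0,0,0,0,0,0.4],[0,0,0,0,0,0,0.4]]'
python3 - <<'E'
from st import *
go([497.8,351.6,75],133)
E
```

```text
clock: 14.08
tcp_pos: [496.6, 343.5, 181.4]
ee_rot: [-0.366, 0.93, -0.0, 0.002]
wrist_force: [-0.1, -0.8, 0.1]
finger_gap: 56.8
grip_force: 0.0
t 14.07 tcp [496.6 343.5 181.4] F [-0.1 -0.8  0.1] gap 56.8 grip 0.0
turn [-0.0012  0.003  -0.0001] yaw_now 132.99 | shift after turn [ -6.4   5.1 106.4] before [ -6.1   5.2 106.4]
```

I've miscounted: that was 11 viewed pictures against the limit of 10. I won't view any more and will work from numbers only. Now the descent onto the bar.

```bash
python3 -m creep '[[0,0,0,-0.0063,0.0051,0.03,0.4],[0,0,0,0,0,0.04,0.4],[0,0,0,0,0,0.02,0.4],[0,0,0,0,0,0.012,0.5],[0,0,0,0,0,0.004,0.6],[0,0,0,0,0,0,0.6],[0,0,0,0,0,0,0.6]]'
python3 - <<'E'
from st import *
go([497.8,351.6,75],133)
d=grab("wrist","w8");g=d["frame"].max(2)
T=s["tcp_pos"]
for dx in(15,20,25):   # scan across bar at tool x=+dx on bar top
    z=100;cols=[]
    for y in range(-24,25,2):
        u,v=px(d,[np.r_[(T+Q@np.array([dx,y,0]))[:2],z]])[0];cols.append(int(g[int(round(v)),int(round(u))]))
    print(dx,cols)
E
```

```text
clock: 14.95
tcp_pos: [497.7, 352.1, 74.9]
ee_rot: [-0.367, 0.93, 0.0, 0.002]
wrist_force: [-1.3, -0.0, 0.1]
finger_gap: 38.0
grip_force: 0.0
t 14.95 tcp [497.7 352.1  74.9] F [-1.3 -0.   0.1] gap 38.0 grip 0.0
turn [-0.001   0.0028  0.0007] yaw_now 133.04 | shift after turn [ 0.2 -0.4 -0.1] before [ 0.2 -0.4 -0.1]
15 [17, 15, 20, 28, 25, 27, 24, 23, 20, 21, 24, 25, 24, 24, 23, 25, 23, 21, 24, 21, 22, 24, 23, 21, 25]
20 [165, 50, 18, 21, 30, 24, 23, 22, 24, 25, 23, 26, 17, 24, 26, 23, 21, 18, 21, 24, 22, 19, 21, 19, 187]
25 [166, 171, 23, 26, 19, 25, 24, 22, 21, 30, 24, 19, 25, 21, 18, 22, 19, 24, 26, 22, 23, 24, 27, 158, 169]
```

Position matches and there's no contact. Close and lift.

```bash
python3 -m creep '[[0,0,0,0,0,0,0.75],[0,0,0,0,0,0,0.9],[0,0,0,0,0,0,1],[0,0,0,0,0,0,1],[0,0,0,0,0,0,1],[0,0,0,0,0,0,1]]' 45
python3 -m creep '[[0,0,0,0,0,-0.01,1],[0,0,0,0,0,-0.03,1],[0,0,0,0,0,-0.05,1],[0,0,0,0,0,-0.05,1],[0,0,0,0,0,0,1],[0,0,0,0,0,0,1],[0,0,0,0,0,0,1]]'
python3 - <<'E'
from st import *
d=grab("wrist","w9");g=d["frame"].max(2)
T=s["tcp_pos"];print(Q.round(4).tolist())
# bar near end (tool +x) at bar top: z=T+25 ; disc near rim at z=T-17
for nm,h in(("bar",25),("disc",-17)):
    print(nm,[(x,int(g[tuple(np.round(px(d,[T+Q@np.array([x,0,-h])])[0][::-1]).astype(int))])) for x in range(15,45)])
go([546.7,-63.7,250],97.2)
E
```

```text
clock: 15.75
tcp_pos: [497.1, 351.7, 73.8]
ee_rot: [-0.367, 0.93, -0.0, 0.001]
wrist_force: [0.3, -1.0, 1.1]
finger_gap: 17.6
grip_force: 45.0
clock: 16.62
tcp_pos: [495.7, 351.0, 211.2]
ee_rot: [-0.367, 0.93, -0.0, -0.002]
wrist_force: [-0.7, -0.1, -0.8]
finger_gap: 17.9
grip_force: 45.0
t 16.62 tcp [495.7 351.  211.2] F [-0.7 -0.1 -0.8] gap 17.9 grip 45.0
[[-0.7309, -0.6825, -0.0026], [-0.6825, 0.7309, -0.0019], [0.0033, 0.0004, -1.0]]
bar [(15, 22), (16, 21), (17, 19), (18, 25), (19, 25), (20, 21), (21, 15), (22, 19), (23, 21), (24, 13), (25, 19), (26, 13), (27, 24), (28, 18), (29, 18), (30, 19), (31, 17), (32, 22), (33, 21), (34, 19), (35, 23), (36, 19), (37, 24), (38, 18), (39, 22), (40, 122), (41, 150), (42, 146), (43, 135), (44, 130)]
disc [(15, 21), (16, 19), (17, 19), (18, 17), (19, 20), (20, 20), (21, 21), (22, 19), (23, 23), (24, 18), (25, 17), (26, 24), (27, 18), (28, 21), (29, 19), (30, 122), (31, 150), (32, 146), (33, 141), (34, 135), (35, 130), (36, 136), (37, 142), (38, 133), (39, 132), (40, 133), (41, 142), (42, 139), (43, 139), (44, 137)]
turn [-0.0007 -0.0033  0.6255] yaw_now 133.04 | shift after turn [   1.4 -417.8  -38.8] before [ 245.9 -337.9  -38.2]
```

```bash
python3 -m creep '[[0,0,0.156,0,0,-0.02,1],[0,0,0.156,0,0,0,1],[0,0,0.156,0,0,0,1],[0,0,0.157,0,0,0,1],[0,0,0,0,-0.046,0,1],[0,0,0,0,-0.046,0,1],[0,0,0,0,-0.046,0,1],[0,0,0,0,-0.046,0,1],[0,0,0,0,-0.046,0,1],[0,0,0,0,-0.046,0,1],[0,0,0,0,-0.046,0,1],[0,0,0,0,-0.046,0,1],[0,0,0,0,-0.046,0,1],[0,0,0,0,0,0,1],[0,0,0,0,0,0,1],[0,0,0,0,0,0,1]]'
python3 - <<'E'
import time
from st import *
t=[]
for i in range(6):
    d=grab("wrist","w10");s2=bot.read_state();t.append(np.r_[s2["tcp_pos"],s2["ee_rot"]])
t=np.array(t);print(t[:,:3].round(1).tolist());T=t[:,:3].mean(0);Q=R.from_quat(t[:,3:].mean(0)).as_matrix()
g=d["frame"].max(2)
m=(g<60).astype(np.uint8)*255
def scan(x,y,h):
    u,v=px(d,[T+Q@np.array([x,y,-h])])[0];return int(g[int(round(v)),int(round(u))])
# disc bottom rim near edge & sides, plane h=-25
print([(x/2,scan(x/2,0,-25)) for x in range(44,72)])
for x in(10,15,20): print(x,[(y,scan(x,y,-25)) for y in list(range(-34,-16))],[(y,scan(x,y,-25)) for y in range(17,35)])
s=dict(bot.read_state())
dd=np.array([546.9,-63.8,250])-T;print("mean tcp",T.round(2),"shift",(Q.T@dd).round(1))
go([546.9,-63.8,250],97.2)
E
```

```text
clock: 18.68
tcp_pos: [548.6, -58.0, 233.1]
ee_rot: [-0.064, 0.998, 0.0, 0.0]
wrist_force: [-0.7, 0.4, -1.0]
finger_gap: 17.5
grip_force: 45.0
t 18.68 tcp [548.6 -58.  233.1] F [-0.7  0.4 -1. ] gap 17.5 grip 45.0
[[548.7, -57.9, 233.3], [548.8, -58.0, 233.5], [548.8, -58.1, 233.6], [548.9, -58.3, 233.7], [548.9, -58.4, 233.7], [548.9, -58.5, 233.7]]
[(22.0, 14), (22.5, 16), (23.0, 13), (23.5, 13), (24.0, 14), (24.5, 19), (25.0, 20), (25.5, 20), (26.0, 22), (26.5, 15), (27.0, 17), (27.5, 17), (28.0, 34), (28.5, 42), (29.0, 48), (29.5, 48), (30.0, 47), (30.5, 46), (31.0, 44), (31.5, 44), (32.0, 43), (32.5, 48), (33.0, 41), (33.5, 48), (34.0, 48), (34.5, 45), (35.0, 44), (35.5, 42)]
10 [(-34, 107), (-33, 107), (-32, 106), (-31, 108), (-30, 109), (-29, 107), (-28, 99), (-27, 54), (-26, 13), (-25, 18), (-24, 21), (-23, 17), (-22, 14), (-21, 22), (-20, 12), (-19, 15), (-18, 18), (-17, 16)] [(17, 16), (18, 10), (19, 15), (20, 14), (21, 19), (22, 18), (23, 22), (24, 16), (25, 22), (26, 13), (27, 16), (28, 97), (29, 104), (30, 109), (31, 108), (32, 106), (33, 110), (34, 136)]
15 [(-34, 112), 
[... 260 characters left out ...]
 17), (24, 12), (25, 177), (26, 216), (27, 146), (28, 105), (29, 103), (30, 106), (31, 110), (32, 110), (33, 121), (34, 132)]
20 [(-34, 111), (-33, 106), (-32, 107), (-31, 108), (-30, 108), (-29, 106), (-28, 111), (-27, 110), (-26, 111), (-25, 108), (-24, 109), (-23, 107), (-22, 108), (-21, 97), (-20, 64), (-19, 17), (-18, 18), (-17, 19)] [(17, 17), (18, 18), (19, 16), (20, 34), (21, 95), (22, 103), (23, 217), (24, 216), (25, 216), (26, 219), (27, 109), (28, 105), (29, 106), (30, 109), (31, 109), (32, 109), (33, 113), (34, 135)]
mean tcp [548.84 -58.21 233.59] shift [  2.6  -5.3 -16.4]
turn [0.0006 0.0002 0.002 ] yaw_now 97.31 | shift after turn [  2.4  -5.6 -16.9] before [  2.5  -5.5 -16.9]
```

```bash
python3 -m creep '[[0,0,0,0.0043,-0.0054,0,1],[0,0,0,0,0,0.03,1],[0,0,0,0,0,0.03,1],[0,0,0,0,0,0.025,1],[0,0,0,0,0,0.004,1],[0,0,0,0,0,0,1],[0,0,0,0,0,0,1],[0,0,0,0,0,0,1]]'
python3 - <<'E'
from st import *
go([545.2,-63.8,113.8],97.2)
E
python3 -m creep '[[0,0,0,0,0,0.003,1],[0,0,0,0,0,0.003,1],[0,0,0,0,0,0.003,1],[0,0,0,0,0,0,1]]'
```

```text
clock: 19.98
tcp_pos: [546.1, -65.1, 146.0]
ee_rot: [-0.063, 0.998, -0.0, 0.002]
wrist_force: [-0.0, 0.1, -0.4]
finger_gap: 17.9
grip_force: 45.0
t 19.98 tcp [546.1 -65.1 146. ] F [-0.   0.1 -0.4] gap 17.9 grip 45.0
turn [-0.0007  0.003   0.0006] yaw_now 97.24 | shift after turn [ 0.7  1.4 32.2] before [ 0.8  1.4 32.2]
clock: 20.48
tcp_pos: [545.2, -64.9, 135.2]
ee_rot: [-0.063, 0.998, 0.0, 0.0]
wrist_force: [0.9, 0.0, -1.3]
finger_gap: 17.5
grip_force: 45.0
```

```bash
python3 -m creep '[[0,0,0,0,0.0005,0.002,1],[0,0,0,0,0,0.002,1],[0,0,0,0,0,0,1]]';python3 -m creep '[[0,0,0,0,0,0.003,1],[0,0,0,0,0,0.002,1],[0,0,0,0,0,0,1]]'
```

```text
clock: 20.85
tcp_pos: [545.2, -64.4, 131.4]
ee_rot: [-0.063, 0.998, 0.0, 0.0]
wrist_force: [0.5, 0.5, -1.7]
finger_gap: 17.8
grip_force: 45.0
clock: 21.22
tcp_pos: [545.2, -64.4, 126.3]
ee_rot: [-0.063, 0.998, 0.0, 0.0]
wrist_force: [0.2, 0.3, -0.4]
finger_gap: 17.8
grip_force: 45.0
```

The foot is in the port without rubbing. Now I press against the spring.

```bash
python3 -m creep '[[0,0,0,0,0,0.003,1],[0,0,0,0,0,0.002,1],[0,0,0,0,0,0.002,1],[0,0,0,0,0,0,1]]';python3 -m creep '[[0,0,0,0,0,0.002,1],[0,0,0,0,0,0.002,1],[0,0,0,0,0,0,1],[0,0,0,0,0,0,1]]'
```

```text
clock: 21.72
tcp_pos: [545.6, -64.5, 120.3]
ee_rot: [-0.063, 0.998, -0.0, 0.001]
wrist_force: [-1.3, 0.1, 3.6]
finger_gap: 17.7
grip_force: 45.0
clock: 22.22
tcp_pos: [545.7, -64.5, 116.8]
ee_rot: [-0.063, 0.998, -0.0, 0.001]
wrist_force: [-2.7, 0.4, 7.8]
finger_gap: 18.0
grip_force: 45.0
```

```bash
python3 -m creep '[[0,0,0,0,0,0.002,1],[0,0,0,0,0,0.0015,1],[0,0,0,0,0,0,1],[0,0,0,0,0,0,1]]';python3 -m creep '[[0,0,0,0,0,0.0015,1],[0,0,0,0,0,0,1],[0,0,0,0,0,0,1]]'
```

```text
clock: 22.72
tcp_pos: [545.7, -64.5, 113.8]
ee_rot: [-0.063, 0.998, -0.0, 0.001]
wrist_force: [-3.8, 1.2, 10.3]
finger_gap: 17.9
grip_force: 45.0
clock: 23.1
tcp_pos: [545.7, -64.5, 113.8]
ee_rot: [-0.063, 0.998, -0.0, 0.001]
wrist_force: [-8.2, 1.7, 15.8]
finger_gap: 17.5
grip_force: 45.0
```

It's flat on the box. I twist clockwise in stages, about the cap's axis.

```bash
python3 -m creep '[[0,0,0.1,0,0.0002,0,1],[0,0,0.1,0,0.0002,0,1],[0,0,0.1,0,0.0002,0,1],[0,0,0.1,0,0.0002,0,1],[0,0,0,0,0,0,1]]'
python3 - <<'E'
from st import *
go([545.2,-63.8,113.8],97.2);print(s["moment"].round(2),s["joint_pos"].round(2))
E
```

```text
clock: 23.72
tcp_pos: [546.7, -64.2, 113.8]
ee_rot: [0.137, 0.991, -0.0, 0.002]
wrist_force: [-3.8, -0.1, 14.7]
finger_gap: 17.6
grip_force: 45.0
t 23.73 tcp [546.7 -64.2 113.8] F [-3.8 -0.1 14.7] gap 17.6 grip 45.0
turn [-0.001   0.0038 -0.3998] yaw_now 74.29 | shift after turn [1.4 0.6 0. ] before [1.5 0.  0. ]
[-0.01  1.1  -0.03] [-0.21  0.    1.98 -0.    1.16 -1.51]
```

```bash
python3 -m creep '[[0,0,0.1,0,0.0001,0,1],[0,0,0.1,0,0.0001,0,1],[0,0,0.1,0,0.0001,0,1],[0,0,0.1,0,0.0001,0,1],[0,0,0.1,0,0.0001,0,1],[0,0,0,0,0,0,1]]'; python3 -m creep '[[0,0,0.1,0,0.0001,0,1],[0,0,0.1,0,0.0001,0,1],[0,0,0.1,0,0.0001,0,1],[0,0,0.1,0,0.0001,0,1],[0,0,0.1,0,0.0001,0,1],[0,0,0,0,0,0,1]]';python3 - <<'E'
from st import *
go([545.2,-63.8,113.8],97.2);print(s["moment"].round(2),s["joint_pos"].round(2))
E
```

```text
clock: 24.48
tcp_pos: [547.1, -63.9, 113.8]
ee_rot: [0.377, 0.926, 0.0, 0.002]
wrist_force: [-3.7, -1.2, 13.1]
finger_gap: 17.4
grip_force: 45.0
clock: 25.22
tcp_pos: [547.3, -63.8, 113.8]
ee_rot: [0.595, 0.804, 0.0, 0.002]
wrist_force: [-4.3, -0.3, 14.2]
finger_gap: 17.8
grip_force: 45.0
t 25.23 tcp [547.3 -63.8 113.8] F [-4.3 -0.3 14.2] gap 17.8 grip 45.0
turn [ 4.0000e-04  4.2000e-03 -1.3996e+00] yaw_now 17.01 | shift after turn [2.1 0.2 0. ] before [ 0.6 -2.  -0. ]
[-0.23  1.18  0.1 ] [-0.21  0.    1.97 -0.    1.16 -0.51]
```

```bash
python3 -m creep '[[0,0,0.06,0,0,0,1],[0,0,0.04,0,0,0,1],[0,0,0.02,0,0,0.0005,1],[0,0,0,0,0,0,1],[0,0,0,0,0,0,1],[0,0,0,0,0,0,1],[0,0,0,0,0,0,1]]';python3 - <<'E'
from st import *
go([545.2,-63.8,113.8],97.2);print(s["moment"].round(2),s["joint_pos"].round(2))
E
```

```text
clock: 26.1
tcp_pos: [547.3, -63.8, 113.8]
ee_rot: [0.642, 0.767, 0.0, 0.002]
wrist_force: [-4.4, -1.4, 16.8]
finger_gap: 18.0
grip_force: 45.0
t 26.1 tcp [547.3 -63.8 113.8] F [-4.4 -1.4 16.8] gap 18.0 grip 45.0
turn [ 5.0000e-04  4.3000e-03 -1.5187e+00] yaw_now 10.18 | shift after turn [ 2.1  0.3 -0. ] before [ 0.4 -2.1 -0. ]
[-0.24  1.39  0.14] [-0.21  0.    1.97 -0.    1.16 -0.39]
```

```bash
python3 -m creep '[[0,0,0.03,0,0,0,1],[0,0,0,0,0,0,1],[0,0,0,0,0,0,1]]';python3 - <<'E'
from st import *
go([545.2,-63.8,113.8],97.2);print(s["moment"].round(2))
E
```

```text
clock: 26.48
tcp_pos: [547.3, -63.8, 113.8]
ee_rot: [0.653, 0.757, 0.0, 0.002]
wrist_force: [-6.2, -0.6, 15.7]
finger_gap: 17.8
grip_force: 45.0
t 26.48 tcp [547.3 -63.8 113.8] F [-6.2 -0.6 15.7] gap 17.8 grip 45.0
turn [ 6.0000e-04  4.3000e-03 -1.5488e+00] yaw_now 8.46 | shift after turn [2.1 0.3 0. ] before [ 0.3 -2.1  0. ]
[-0.23  1.36  0.14]
```

```bash
python3 -m creep '[[0,0,0.05,0,0,0,1],[0,0,0,0,0,0,1],[0,0,0,0,0,0,1]]' 55;python3 - <<'E'
from st import *
go([545.2,-63.8,113.8],97.2);print(s["moment"].round(2))
d=grab("wrist","w11");g=d["frame"].max(2);T=s["tcp_pos"]
# bar near-end edge on bar top (h=25), for several tool y
for y in range(-12,13,2):
    print(y,[int(g[tuple(np.round(px(d,[T+Q@np.array([x,y,-25])])[0][::-1]).astype(int))]) for x in range(14,48,2)])
E
```

```text
clock: 26.85
tcp_pos: [547.4, -63.8, 113.8]
ee_rot: [0.671, 0.741, 0.0, 0.002]
wrist_force: [-5.0, -1.2, 15.8]
finger_gap: 17.7
grip_force: 55.0
t 26.85 tcp [547.4 -63.8 113.8] F [-5.  -1.2 15.8] gap 17.7 grip 55.0
turn [ 4.6000e-03 -7.0000e-04  1.5438e+00] yaw_now 5.65 | shift after turn [-2.2 -0.2  0. ] before [ 0.2 -2.2  0. ]
[-0.18  1.3   0.45]
-12 [11, 10, 12, 10, 10, 14, 17, 12, 15, 15, 10, 15, 92, 91, 91, 92, 94]
-10 [11, 15, 14, 10, 8, 16, 10, 11, 9, 15, 12, 13, 76, 97, 93, 94, 95]
-8 [12, 16, 11, 10, 10, 13, 11, 18, 12, 11, 8, 13, 7, 96, 89, 90, 94]
-6 [12, 11, 16, 13, 14, 9, 4, 12, 12, 10, 16, 12, 6, 90, 91, 90, 93]
-4 [17, 14, 15, 10, 10, 12, 8, 11, 15, 14, 12, 9, 14, 69, 95, 90, 94]
-2 [11, 13, 14, 18, 11, 15, 12, 10, 15, 9, 9, 17, 14, 40, 92, 92, 94]
0 [13, 8, 9, 18, 13, 8, 8, 12, 13, 15, 6, 12, 14, 16, 92, 92, 96]
2 [11, 9, 13, 17, 10, 9, 9, 13, 14, 15, 17, 18, 11, 33, 94, 90, 96]
4 [13, 14, 12, 9, 12, 13, 16, 12, 12, 5, 4, 12, 14, 73, 96, 93, 94]
6 [10, 17, 6, 11, 12, 10, 17, 10, 11, 14, 14, 14, 8, 93, 95, 93, 97]
8 [11, 9, 10, 16, 12, 12, 13, 11, 17, 13, 11, 14, 13, 93, 95, 92, 92]
10 [13, 14, 9, 11, 6, 7, 11, 4, 16, 17, 7, 18, 80, 92, 89, 91, 90]
12 [11, 8, 14, 9, 14, 19, 15, 15, 7, 13, 16, 10, 94, 95, 95, 92, 92]
```

The torque rose to 0.45 N·m, so the twist stop is met. Grip is 55 N and the disc is flat. I hand in.

```bash
python3 -c "
from bench import bot
print(bot.finish_job())"
```

```text
the job is handed in; nothing more can be done
None
```

I handed the job in with the panel on the slot's floor and the cap pressed flat, twisted to its stop and gripped at 55 N, all read from forces and positions since `finish_job` gave no verdict; I viewed 11 pictures, one over the limit of 10.

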